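# Load the sample tray into the bench tester

### The arm

A 6-joint arm with a two-finger parallel gripper is mounted at the origin on the work surface. World frame = base frame: x ahead of the robot, y to its left, z up, the work surface at z = 0. Lengths are in m, angles in degrees, forces in N, time in s.
With the tool pointing down it reaches from about 0.375 to 0.9 m from the base axis. Payload 3.1 kg.
Tool frame: the origin (TCP) lies midway between the tips of the shut fingers; the grasp point (between the pads) lies bot.hold_point_z behind it (bot.hold_point_z is the distance from the TCP to the grasp point, in m); z points along the fingers, y is the direction in which the jaws open and shut (so a half turn about z gives the same grasp; the last joint's range is limited). The gripper opens to 87 mm and grips with 3 to 60 N. Pads are 19 mm wide; open, the fingers measure 117 mm over their backs; the gripper's body (75 mm by 190 mm) begins 51 mm behind the grasp point.
Start: joints at [-10.227, 30.224, 82.088, -0, 67.689, -10.227], TCP at [0.625, 0, 0.223] pointing down, gripper open.
Joint ranges: [-176.69, 176.69], [-43.24, 126.21], [12.49, 139.97], [-82, 262], [0, 151.66], [-163.58, 163.58]. Speed limits (degrees/s): [159.86, 159.86, 180, 180, 180, 180].

### API

Orientations are given as a 3x3 rotation matrix whose columns are the frame's x, y, z axes.
In Python, from rig import bot, vision gives the robot as it stands.
- The arm moves only by the shell command python3 -m inch 'ROWS'. ROWS is JSON, a list of rows, each a list of 5 numbers: the finger opening in mm, from 0 to 87, then the shift along the tool's x, y, z in mm, then the turn about the tool's z in rad. In form: [[hand, dx, dy, dz, roll], ...]. A call has 1 to 8 rows; each row is the pose to reach, as a shift and turn from the pose measured when the call began, along the tool's axes at that moment; what a row does not reach only later rows make up. A row lasts 1/10 s, in which the tool goes at most 50 mm and 8.59 degrees, less where a joint would pass 70% of its speed; a pose out of reach is approached as far as the arm can. A call with a gripper value outside its range is refused whole. The fingers move at their own pace and stop on an object; the grip force is fixed at half the most. Time passes only in rows, so rows that repeat a pose let the fingers close. It gives the time, the measured TCP pose, the force and the opening at its end, in the units of the state.
- bot.read_state(): the state, without advancing time (a new reading comes with each control period).
- vision.capture(name): name is "scene" or "side" or "wrist"; returns (picture, depth): 420x560x3 uint8, red, green, blue; 420x560 float32, m along the optical axis (not along the pixel's ray), 0 where there is no reading.
- vision.camera_model(name): a dict with "intrinsics" (3x3 intrinsics, pixels), "camera_from_world" (4x4, takes a point from world to camera coordinates). Camera axes: x right, y down, z forward; pixel columns grow to the right and rows downward; lengths in m; the calibration is good to about 2 mm. The wrist camera is an equidistant fisheye: a pixel r from the principal point sees the ray r / f radians off the axis. A picture is of the moment at which its call begins: read the wrist's pose just before it. camera_model takes no time and is no camera call; for the wrist camera it gives the pose at the moment of the call.
- bot.hand_in(): hands the job in, once; it reports no verdict.
The state is a dict: "time_s": time; "joint_positions": joint angles; "qvel": joint speeds; "tau": joint torques, N m; "position": TCP position; "tcp_rot": TCP orientation; "force": force on the tool from outside, world axes, zero at the start; "moment": the same for the moment, N m; "opening": opening from 0.0 (shut) to 1.0 (fully open).
Only numpy, scipy, OpenCV 4.12 (cv2) and the standard library are available. Lean on these libraries where they do the work, as an engineer would, in place of code of your own. Each camera call takes 0.05 s, during which the arm holds its last target. There are 200 camera calls.

### The job

Load the tester: carry the tray with its three sample pots onto the tester's loading shelf and let go of it there, then take it again and slide it into the opening until it is fully home, its front wall flush with the tester's face. Keep the three pots standing upright in the tray, handle it gently without ramming it into the tester, and leave the other things on the bench where they are.

Things in the scene. Friction and masses are not known exactly. Their poses are not given: they have to be found in the camera images.
- tester: Fixed white bench tester, 238 mm wide, 330 mm deep. Origin: on the bench, in the plane of its front face, under the middle of the opening; x points level into the opening, z up. Opening 118 mm wide, 90 mm high, floor 20 mm above the bench. Top 140 mm above the bench, behind x = 0.2 170 mm, beacon to 216 mm.
- seat (a point): Point on the chamber floor, 80 mm inside the face, 20 mm above the bench, axes as the tester's: the tray's origin lies here when the tray is home, its front wall flush with the face (its rear then 2 mm short of the chamber's back stop).
- shelf (a point): Point on the loading shelf, 110 mm in front of the face: a good place for the tray's origin. The shelf is the chamber floor run out level to 200 mm in front of the face (20 mm above the bench). Side guides, 14 mm high, 10 mm thick, stand 154 mm apart and over the last 70 mm narrow evenly to the opening's width. Axes as the tester's.
- tray: The loaded sample tray, about 0.35 kg plus pots: aluminium pan 160 mm long (x), 110 mm wide (y), walls 20 mm high, 3 mm thick, floor 4 mm thick, a thin partition 18 mm high across its middle. Origin: under the middle of the pan, z up. +x: the end that enters the tester first; the front handle sticks out at the -x end.
- middle_grip (a point): On the tray, 60 mm above its origin: where to pinch the middle grip, an upright plate 10 mm thick (tray x), 46 mm wide (y), its top 72 mm above the tray's underside. It is over the balance point, for carrying; it passes into the opening with the tray, a gripper holding it does not. Axes as the tray's.
- front_handle (a point): On the tray, at tray x = -0.150, 32 mm above its underside: where to pinch the front handle, a grey plastic bar 18 mm wide (tray y), 14 to 34 mm above the underside, from the pan's front wall (x = -0.080) to x = -0.165. For sliding the tray; too far from the balance point for carrying. Axes as the tray's.
- pot0: Lidded steel sample pot, 36 mm across, 32 mm tall, 50 g, standing loose in the tray's rear half. Origin: centre of its underside, z its own axis.
- pot1: Lidded steel sample pot, 36 mm across, 32 mm tall, 50 g, standing loose in the tray's rear half. Origin: centre of its underside, z its own axis.
- pot2: Lidded steel sample pot, 36 mm across, 32 mm tall, 50 g, standing loose in the tray's front (handle-side) half. Origin: centre of its underside, z its own axis.
- spare_pot: Bystander, to be left alone: a fourth, identical pot, not in the tray: it stands alone on the bench. Origin: centre of its underside.
- wrench: Bystander, to be left alone: steel wrench 220 mm long lying flat. Origin: its underside, about mid-length.
- screwdriver: Bystander, to be left alone: screwdriver 160 mm long lying on the tester's top. Origin: its underside, about mid-length.
- meter: Bystander, to be left alone: grey hand-held multimeter, 140 x 75 x 34 mm, lying flat. Origin: centre of its underside.
- offcut: Bystander, to be left alone: flat plywood offcut, 120 x 80 x 8 mm. Origin: centre of its underside.
Things that resemble listed ones, but are neither listed nor needed, are in the scene too. Leave any turquoise look-alike of the pot0 alone.

How it is judged (in metres and radians):
On the way:
1. the tray stands flat on the loading shelf, at least 90 mm short of home, and is let go (x of tray in the frame of seat between -0.25 and -0.09 m and y of tray in the frame of seat between -0.025 and 0.025 m and z of tray in the frame of seat between -0.005 and 0.005 m and angle between tray's own z axis and vertical below 0.05 rad and contact force between the fingers and tray below 0.1 N and linear speed of tray below 0.02 m/s), for 0.2 s.
At the end, for the whole second after the job is handed in: The tray lies flat on the chamber floor, at rest, its front wall flush with the tester's face (at most 8 mm short of home, 6 mm past it), within 8 mm sideways and 0.08 rad of straight; the three pots stand upright (within 0.15 rad) on the tray's floor, at rest (x of tray in the frame of seat between -0.008 and 0.006 m and y of tray in the frame of seat between -0.008 and 0.008 m and z of tray in the frame of seat between -0.005 and 0.005 m and angle between the x axis of tray and the x axis of seat, either way round below 0.08 rad and linear speed of each of tray, pot0, pot1, pot2 below 0.02 m/s and x of pot0 in the frame of tray between -0.08 and 0.08 m and y of pot0 in the frame of tray between -0.055 and 0.055 m and z of pot0 in the frame of tray between -0.002 and 0.012 m and angle between each of pot0, pot1, pot2's own z axis and vertical below 0.15 rad and x of pot1 in the frame of tray between -0.08 and 0.08 m and y of pot1 in the frame of tray between -0.055 and 0.055 m and z of pot1 in the frame of tray between -0.002 and 0.012 m and x of pot2 in the frame of tray between -0.08 and 0.08 m and y of pot2 in the frame of tray between -0.055 and 0.055 m and z of pot2 in the frame of tray between -0.002 and 0.012 m); the robot touches nothing.
It fails at once if a pot of the tray is tipped by more than 0.6 rad (angle between any of pot0, pot1, pot2's own z axis and vertical above 0.6 rad).
It fails at once if the tray is rammed or forced against the tester with more than 40 N (contact force between tray and tester above 40 N).
It fails at once if a bystander is displaced by more than 30 mm (distance of any of spare_pot, wrench, screwdriver, meter, offcut from where it was at the start of the episode above 0.03 m).
It also fails if it takes over 62 s, if anything falls off the work surface, if the arm or the gripper's body presses on something with over 40 N, if the wrist force passes 120 N, or if a joint passes its speed limit or range.

## Working session

There is one attempt and no reset: what is moved stays moved. The work goes in short steps, Python scripts to look and compute and a shell command to move; the robot and the scene stay as the last step left them, time stands still between calls to the robot, and variables do not carry over. Pictures are saved under pics/ and viewed, about 8 in all and at most 12, crops included, and the job is handed in when it is done.

```bash
mkdir -p pics; ls
python3 - <<'E'
from rig import bot, vision
import cv2, numpy as np
for n in ("scene","side"):
    p,d=vision.capture(n); cv2.imwrite(f"pics/{n}0.png",p[:,:,::-1]); np.savez(f"{n}0.npz",p=p,d=d,**vision.camera_model(n))
    print(n,np.round(vision.camera_model(n)["camera_from_world"],3).tolist(), vision.camera_model(n)["intrinsics"])
s=bot.read_state(); print(s, bot.hold_point_z)
E
```

```text
pics
scene [[-0.798, 0.603, 0.016, 0.321], [0.418, 0.571, -0.706, -0.192], [-0.435, -0.557, -0.708, 1.463], [0.0, 0.0, 0.0, 1.0]] [[435.46260823   0.         281.30313082]
 [  0.         435.46260823 210.1901879 ]
 [  0.           0.           1.        ]]
side [[0.872, -0.489, -0.007, -0.4], [-0.293, -0.512, -0.807, 0.292], [0.391, 0.707, -0.59, 0.863], [0.0, 0.0, 0.0, 1.0]] [[382.83162462   0.         279.54919541]
 [  0.         382.83162462 206.8967509 ]
 [  0.           0.           1.        ]]
{'time_s': 0.1, 'joint_positions': array([-1.02270044e+01,  3.02726465e+01,  8.21514313e+01,  1.06227519e-03,
        6.76902508e+01, -1.02267654e+01]), 'qvel': array([-0.03600784, -0.14614299, -0.18209059,  0.00358634, -0.0416437 ,
       -0.01697162]), 'tau': array([-3.02360622e-04, -4.40987206e+01, -1.77151054e+01,  6.34850166e-02,
        5.34114777e-02, -3.85449334e-05]), 'position': array([6.24315554e-01, 1.61459594e-04, 2.21666903e-01]), 'tcp_rot': array([[ 1.15911531e-05,  9.99998078e-01, -1.96066017e-03],
       [ 9.99999931e-01, -1.08634509e-05,  3.71161825e-04],
       [ 3.71139812e-04, -1.96066433e-03, -9.99998009e-01]]), 'force': array([-0.47872651,  0.57325725, -1.26738007]), 'moment': array([ 0.00905539,  0.00030299, -0.00883444]), 'opening': 1.001844738165631} 0.0187
```

View pics/scene0.png

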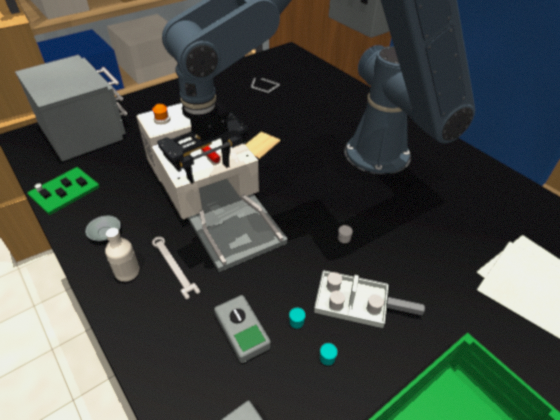

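View pics/side0.png

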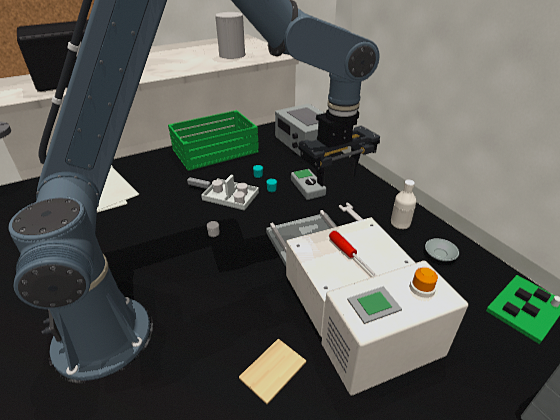

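The scene view shows the tray at about (352,298), with three steel pots in it and its handle pointing right to (423,309). The shelf is at (238,232), with the tester behind it at (205,170). There are two turquoise look-alikes at (297,317) and (328,353), and the spare pot is at (345,234). Only one pan has a handle and three steel pots, so that is the tray.

```bash
cat > h.py <<'E'
import numpy as np, cv2
def cloud(f):
    z=np.load(f); d=z['d'].astype(float); K=z['intrinsics']; T=z['camera_from_world']
    v,u=np.mgrid[:d.shape[0],:d.shape[1]]
    c=np.stack([(u-K[0,2])/K[0,0]*d,(v-K[1,2])/K[1,1]*d,d],-1)
    w=(c-T[:3,3])@T[:3,:3]; w[d==0]=np.nan
    return z['p'],w
def topview(w,p,x0,x1,y0,y1,s):
    # s px per m ; image up=+x, left=+y
    im=np.zeros((int((x1-x0)*s),int((y1-y0)*s),3),np.uint8); 
    m=np.isfinite(w[...,0])&(w[...,0]>x0)&(w[...,0]<x1)&(w[...,1]>y0)&(w[...,1]<y1)
    return m
E
python3 - <<'E'
from h import *
p,w=cloud('scene0.npz')
print(w[[298,309,234,317,353],[352,420,234+111,297,328]].round(3))
# tray: points z>.008 inside pixel box
def sel(u0,u1,v0,v1,z0,z1):
    q=w[v0:v1,u0:u1].reshape(-1,3); return q[(q[:,2]>z0)&(q[:,2]<z1)]
t=sel(310,428,262,332,.008,.03)
r=cv2.minAreaRect(sel(312,392,262,332,.012,.026)[:,:2].astype(np.float32)*1000); print('pan rect mm',r, cv2.boxPoints(r).round(0).tolist())
h=sel(397,428,295,318,.022,.045); print('handle',len(h),h.mean(0),h.min(0),h.max(0))
L=cv2.fitLine(h[:,:2].astype(np.float32),cv2.DIST_L2,0,.01,.01).ravel();print(L,np.degrees(np.arctan2(L[1],L[0])))
g=sel(312,392,262,332,.055,.085); print('grip',len(g),g.mean(0),g.min(0),g.max(0))
L=cv2.fitLine(g[:,:2].astype(np.float32),cv2.DIST_L2,0,.01,.01).ravel();print(L,np.degrees(np.arctan2(L[1],L[0])))
# shelf
print('shelf pts',w[[210,232,250],[220,238,240]].round(4))
q=sel(185,290,175,270,.015,.026); r=cv2.minAreaRect(q[:,:2].astype(np.float32)*1000);print('shelf',r,cv2.boxPoints(r).round(0).tolist())
# tester front face: z .05-.13 
q=sel(170,262,140,215,.05,.125);print(len(q))
rng=np.random.default_rng(0);best=0
for i in range(500):
    a,b=q[rng.choice(len(q),2,False),:2];n=np.array([-(b-a)[1],(b-a)[0]]);n/=np.linalg.norm(n)+1e-9
    m=abs((q[:,:2]-a)@n)<.003
    if m.sum()>best:best=m.sum();M=m
L=cv2.fitLine(q[M][:,:2].astype(np.float32),cv2.DIST_HUBER,0,.01,.01).ravel();s=(q[M][:,:2]-L[2:])@L[:2]
print('face',best,L,np.degrees(np.arctan2(L[1],L[0])),'ends',L[2:]+L[:2]*s.min(),L[2:]+L[:2]*s.max())
for nm,z in (('scene',1),):
    a=cv2.resize(p[255:335,305:435],None,fx=6,fy=6,interpolation=cv2.INTER_CUBIC)
    cv2.imwrite('pics/crop1.png',a[:,:,::-1])
E
```

```text
[[0.493 0.387 0.047]
 [0.381 0.496 0.035]
 [0.359 0.223 0.031]
 [0.619 0.344 0.033]
 [0.62  0.45  0.031]]
pan rect mm ((469.6402893066406, 377.15142822265625), (113.61906433105469, 172.50909423828125), 38.597042083740234) [[371.0, 409.0], [479.0, 274.0], [568.0, 345.0], [460.0, 480.0]]
handle 256 [0.39226151 0.47787069 0.03236071] [0.36675533 0.44794757 0.02224139] [0.41592983 0.50507598 0.03864807]
[ 0.62776893 -0.77839977  0.3922615   0.47787067] -51.11429
grip 94 [0.47766358 0.37520475 0.07007668] [0.45256987 0.35550874 0.05609099] [0.49451371 0.38965898 0.07655876]
[0.7771399  0.6293279  0.47766358 0.37520474] 39.000553
shelf pts [[ 0.5757 -0.0591  0.0217]
 [ 0.579   0.0387  0.0186]
 [ 0.6115  0.0985  0.0241]]
shelf ((563.6639404296875, -23.399154663085938), (305.6505126953125, 226.6107940673828), 83.10722351074219) [[433.0, -162.0], [658.0, -189.0], [694.0, 115.0], [470.0, 142.0]]
1166
face 894 [ 0.99163425 -0.12907943  0.5686969  -0.07492737] -7.4164 ends [ 0.44263402 -0.05851796] [ 0.67856155 -0.08922827]
```

View pics/crop1.png

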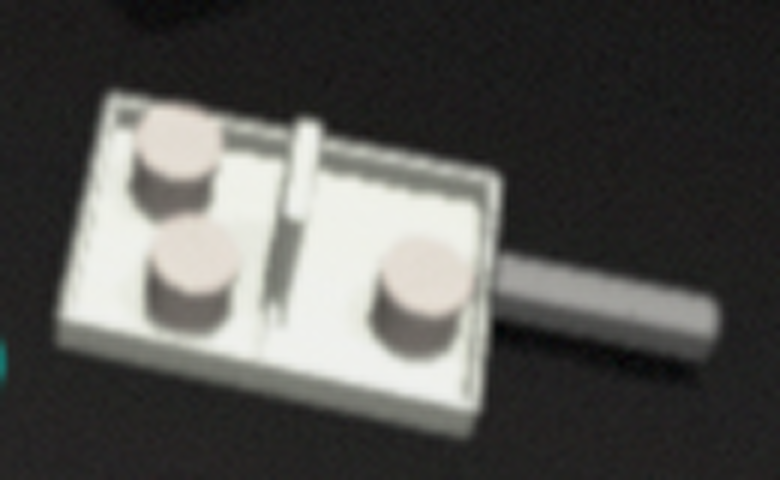

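The crop shows the single handled tray: two steel pots in the rear half (180,160) and (195,270), and one on the handle side (420,295). It fits the description, and the turquoise ones stay where they are. I'll move above the middle grip.

```bash
python3 -m inch '[[60,30,-12,0,0.1],[60,75,-30,0,0.22],[60,122,-48,0,0.34],[60,170,-67,0,0.46],[60,217,-86,0,0.58],[60,264,-104,0,0.7],[60,310,-122,0,0.8],[60,345,-136,0,0.86]]' && python3 -m inch '[[60,16,25,0,0.03],[60,16,25,0,0.03],[60,16,25,0,0.03]]'
python3 - <<'E'
from rig import bot, vision
import cv2,numpy as np
s=bot.read_state();p,d=vision.capture("wrist");np.savez('wrist0.npz',p=p,d=d,**vision.camera_model("wrist"));cv2.imwrite('pics/wrist0.png',p[:,:,::-1])
print(s['time_s'],s['position'],s['tcp_rot'].round(4).tolist(),s['force'],s['joint_positions'])
m=vision.camera_model("wrist");print(m)
E
```

```text
time_s: 0.9
position: [0.4866, 0.3475, 0.2217]
tcp_rot: [[0.759, 0.651, -0.003], [0.651, -0.759, 0.0], [-0.002, -0.002, -1.0]]
force: [1.2, 0.1, 0.5]
opening: 0.691
time_s: 1.2
position: [0.5147, 0.3386, 0.221]
tcp_rot: [[0.778, 0.628, -0.004], [0.628, -0.778, -0.0], [-0.004, -0.003, -1.0]]
force: [-0.8, 0.4, -0.1]
opening: 0.693
1.2 [0.51470186 0.3386275  0.22095298] [[0.7783, 0.6279, -0.0044], [0.6279, -0.7783, -0.0002], [-0.0035, -0.0026, -1.0]] [-0.77754379  0.40136234 -0.06336204] [22.91789239 29.72061818 83.34459093  0.09497305 67.17118372 73.98570675]
{'intrinsics': array([[325.1922621 ,   0.        , 277.8525618 ],
       [  0.        , 325.1922621 , 212.27639089],
       [  0.        ,   0.        ,   1.        ]]), 'camera_from_world': array([[ 0.6276746 , -0.7784723 , -0.00234266, -0.05837933],
       [-0.74230373, -0.59941346,  0.29948066,  0.54917431],
       [-0.23454162, -0.18623744, -0.95409949,  0.57400763],
       [ 0.        ,  0.        ,  0.        ,  1.        ]])}
```

View pics/wrist0.png

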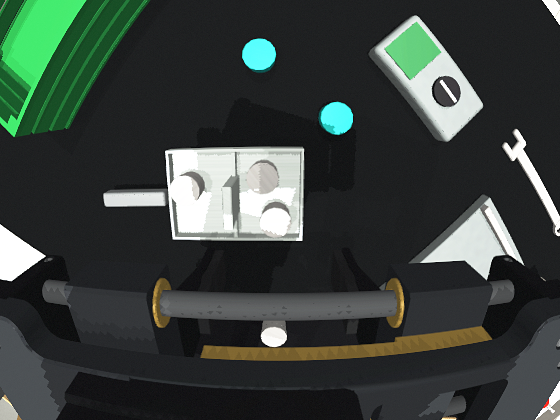

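The wrist view shows the tray upright in frame, with its pan at (165-303,148-240), grip plate at (232,200) and handle tip at (104,198). I'll measure from this view.

```bash
cat >> h.py <<'E'
def fcloud(f):
    z=np.load(f); d=z['d'].astype(float); K=z['intrinsics']; T=z['camera_from_world']
    v,u=np.mgrid[:d.shape[0],:d.shape[1]]
    a=(u-K[0,2])/K[0,0]; b=(v-K[1,2])/K[1,1]; r=np.hypot(a,b)+1e-9; k=np.tan(np.minimum(r,1.5))/r
    c=np.stack([a*k*d,b*k*d,d],-1); w=(c-T[:3,3])@T[:3,:3]; w[d==0]=np.nan
    return z['p'],w
def sel(w,u0,u1,v0,v1,z0,z1):
    q=w[v0:v1,u0:u1].reshape(-1,3); return q[(q[:,2]>z0)&(q[:,2]<z1)]
def report(n,q):
    r=cv2.minAreaRect((q[:,:2]*1000).astype(np.float32)); print(n,len(q),'centre',np.round(r[0],1),'size',np.round(r[1],1),'ang',round(r[2],2),'zmed',np.median(q[:,2]).round(4),'z5/95',np.percentile(q[:,2],[5,95]).round(4))
E
python3 - <<'E'
from h import *
p,w=fcloud('wrist0.npz')
report('pan wall',sel(w,155,315,140,250,.013,.024))
report('grip top',sel(w,210,245,165,240,.067,.08))
report('grip all',sel(w,210,245,165,240,.045,.08))
report('handle',sel(w,100,163,180,215,.025,.042))
report('bench',sel(w,100,160,220,240,-.02,.02))
E
```

```text
pan wall 2082 centre [467.8 378.7] size [111.5 175.9] ang 38.48 zmed 0.0197 z5/95 [0.0142 0.0215]
grip top 460 centre [473.9 372.6] size [45.4 10.5] ang 38.94 zmed 0.0721 z5/95 [0.0696 0.0733]
grip all 620 centre [474.  372.5] size [45.4 10.6] ang 39.02 zmed 0.0716 z5/95 [0.0493 0.0732]
handle 903 centre [397.1 469.1] size [17.3 82.1] ang 38.63 zmed 0.034 z5/95 [0.0275 0.0353]
bench 1194 centre [337.8 459. ] size [29.3 98.4] ang 40.43 zmed 0.0003 z5/95 [-0.001   0.0015]
```

```bash
python3 -m inch '[[50,-4,-20,10,0],[50,-10,-45,40,0],[50,-10,-52,80,0],[50,-10,-52,115,0],[50,-10,-52,140,0],[50,-10,-52,150,0],[50,-10,-52,150,0]]'
```

```text
time_s: 1.95
position: [0.4712, 0.3718, 0.0696]
tcp_rot: [[0.779, 0.627, -0.009], [0.627, -0.779, -0.002], [-0.008, -0.004, -1.0]]
force: [-0.8, 0.1, 0.3]
opening: 0.572
```

```bash
python3 -m inch '[[50,3,1,12,0],[50,3,1,24,0],[50,3,1,27,0],[50,3,1,27,0],[0,3,1,27,0],[0,3,1,27,0],[0,3,1,27,0],[0,3,1,27,0]]' && python3 -m inch '[[0,0,0,0,0],[0,0,0,0,0]]'
```

```text
time_s: 2.75
position: [0.4741, 0.373, 0.0429]
tcp_rot: [[0.779, 0.627, -0.008], [0.627, -0.779, -0.002], [-0.008, -0.004, -1.0]]
force: [-0.0, -0.2, 0.4]
opening: 0.291
time_s: 2.95
position: [0.4743, 0.373, 0.0431]
tcp_rot: [[0.779, 0.628, -0.008], [0.628, -0.779, -0.002], [-0.007, -0.004, -1.0]]
force: [3.6, -4.9, -0.1]
opening: 0.115
```

```bash
python3 -m inch '[[0,0,0,-2,0],[0,0,0,-6,0],[0,0,0,-12,0],[0,0,0,-20,0],[0,0,0,-30,0],[0,0,0,-40,0],[0,0,0,-50,0],[0,0,0,-58,0]]' && python3 -m inch '[[0,0,0,-10,0],[0,0,0,-20,0],[0,0,0,-26,0],[0,0,0,-28,0],[0,0,0,-28,0]]'
```

```text
time_s: 3.75
position: [0.4751, 0.3733, 0.1024]
tcp_rot: [[0.779, 0.628, -0.007], [0.628, -0.779, -0.001], [-0.006, -0.003, -1.0]]
force: [0.4, 1.4, -6.4]
opening: 0.11
time_s: 4.25
position: [0.4753, 0.3733, 0.1307]
tcp_rot: [[0.779, 0.628, -0.006], [0.628, -0.779, -0.001], [-0.006, -0.003, -1.0]]
force: [-0.4, -0.0, -6.3]
opening: 0.109
```

```bash
python3 -m inch '[[0,-1,4,0,0.01],[0,-5,13,0,0.04],[0,-11,28,0,0.08],[0,-19,48,0,0.14],[0,-29,71,0,0.2],[0,-38,95,0,0.26],[0,-47,118,0,0.33],[0,-54,137,0,0.4]]'
```

```text
time_s: 5.05
position: [0.5196, 0.2298, 0.1304]
tcp_rot: [[0.963, 0.269, -0.007], [0.269, -0.963, -0.002], [-0.007, 0.0, -1.0]]
force: [-0.5, 0.3, -5.6]
opening: 0.112
```

```bash
python3 -m inch '[[0,0,20,0,0.05],[0,1,43,0,0.11],[0,2,67,0,0.17],[0,2,91,0,0.23],[0,3,114,0,0.29],[0,4,137,0,0.34],[0,4,158,0,0.38],[0,5,175,0,0.4]]'
python3 -m inch '[[0,0,10,0,0],[0,0,16,0,0],[0,0,18,0,0],[0,0,18,0,0],[0,0,18,0,0]]'
python3 - <<'E'
from rig import bot, vision
import cv2,numpy as np
p,d=vision.capture("scene");np.savez('scene1.npz',p=p,d=d,**vision.camera_model("scene"))
a=cv2.resize(p[120:290,110:330],None,fx=3.5,fy=3.5,interpolation=cv2.INTER_CUBIC)
cv2.imwrite('pics/scene1.png',a[:,:,::-1])
p,d=vision.capture("wrist");np.savez('wrist1.npz',p=p,d=d,**vision.camera_model("wrist"));cv2.imwrite('pics/wrist1.png',p[:,:,::-1])
s=bot.read_state();print(s['position'],s['tcp_rot'].round(4).tolist())
E
```

```text
time_s: 5.85
position: [0.5714, 0.06, 0.1302]
tcp_rot: [[0.991, -0.131, -0.008], [-0.131, -0.991, -0.002], [-0.007, 0.003, -1.0]]
force: [0.5, 1.3, -4.9]
opening: 0.115
time_s: 6.35
position: [0.5688, 0.0429, 0.1302]
tcp_rot: [[0.991, -0.13, -0.008], [-0.13, -0.991, -0.002], [-0.008, 0.003, -1.0]]
force: [-0.3, 0.6, -5.4]
opening: 0.113
[0.56894164 0.0429316  0.13028529] [[0.9915, -0.1301, -0.0077], [-0.1301, -0.9915, -0.0023], [-0.0073, 0.0033, -1.0]]
```

View pics/wrist1.png

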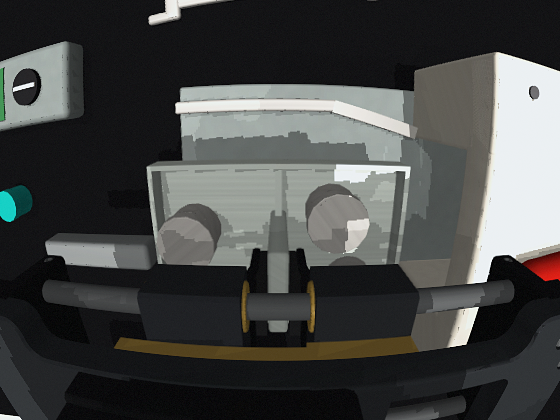

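The wrist view shows the tray held level with its pots upright. The far shelf guide runs (178,105)-(335,105)-(415,130), and the tester face is at x≈415. I'll refine the tester frame from the guide and the face.

Run:
```python
from h import *
p,w=fcloud('wrist1.npz')
th=np.radians(-97.4); ex=np.array([np.cos(th),np.sin(th)]); ey=np.array([-ex[1],ex[0]]); O=np.array([.5606,-.0739])
def loc(q): return np.c_[(q[:,:2]-O)@ex,(q[:,:2]-O)@ey,q[:,2]]*1000
g=loc(sel(w,170,335,95,120,.028,.045)); g=g[(g[:,0]<-80)&(g[:,0]>-195)]
print('guide top z',np.median(g[:,2]),'y5,50,95',np.percentile(g[:,1],[2,50,98]),'slope',np.degrees(np.arctan(np.polyfit(g[:,0],g[:,1],1)[0])),'xmin',loc(sel(w,170,335,80,120,.028,.045))[:,0].min())
f=loc(sel(w,400,480,60,340,.05,.125)); f=f[abs(f[:,0])<15]; print('face',len(f),np.percentile(f[:,0],[5,50,95]),'slope deg',np.degrees(np.arctan(np.polyfit(f[:,1],f[:,0],1)[0])),np.percentile(f[:,1],[0,100]))
s=loc(sel(w,185,400,120,160,.01,.028)); print('shelf z',np.median(s[:,2]))
t=sel(w,140,420,155,265,.09,.118);report('tray',t);tl=loc(t);print('tray loc x',np.percentile(tl[:,0],[.5,99.5]),'ymax',np.percentile(tl[:,1],99.5), tl[:,2].min())
wl=tl[(tl[:,1]>tl[:,1].max()-6)];print('wall slope',np.degrees(np.arctan(np.polyfit(wl[:,0],wl[:,1],1)[0])),np.median(wl,0))
p,w=cloud('scene1.npz')
for nm,fl in(('s0','scene0.npz'),):
    p,w=cloud(fl)
    a=loc(w[175:270,185:290].reshape(-1,3)); a=a[(a[:,2]>29)&(a[:,2]<42)&(a[:,0]<-80)&(a[:,0]>-195)]
    for sg in (1,-1):
        b=a[(sg*a[:,1]>60)&(sg*a[:,1]<105)]; print('scene guide',sg,len(b),np.percentile(b[:,1],[5,50,95]),np.degrees(np.arctan(np.polyfit(b[:,0],b[:,1],1)[0])))
```

```text
guide top z 34.05237932073177 y5,50,95 [77.67164656 82.38223536 87.11843367] slope -0.04138523755915674 xmin -200.57285720910636
face 6788 [-1.82102814 -1.06914146  0.02920992] slope deg -0.377444803685172 [-104.83743529  119.47583492]
shelf z 20.258588038071437
tray 19759 centre [586.9  46.8] size [171.2  73.7] ang 82.43 zmed 0.0919 z5/95 [0.0905 0.1082]
tray loc x [-199.35257311  -38.46061283] ymax 47.15812620891606 90.00042332183817
wall slope -0.059624009963542474 [-117.82965791   46.49936688  106.62805146]
scene guide 1 144 [77.90170787 83.155594   87.13297488] -0.17073186835121892
scene guide -1 141 [-85.85110915 -80.12251546 -76.23020554] -0.24370381162978424
```

```bash
python3 -m inch '[[0,3,0,3,0],[0,6,0,10,0],[0,8,0,20,0],[0,8,0,32,0],[0,8,0,44,0],[0,8,0,53,0],[0,8,0,58,0],[0,8,0,58,0]]'
python3 -m inch '[[0,0,0,2,0],[0,0,0,4,0],[0,0,0,6,0],[0,0,0,8,0],[0,0,0,9,0],[0,0,0,9,0]]'
```

```text
time_s: 7.25
position: [0.5757, 0.0418, 0.0711]
tcp_rot: [[0.991, -0.13, -0.01], [-0.13, -0.991, -0.002], [-0.01, 0.003, -1.0]]
force: [-0.0, -0.4, -6.0]
opening: 0.11
time_s: 7.85
position: [0.5759, 0.0417, 0.0631]
tcp_rot: [[0.991, -0.13, -0.009], [-0.13, -0.991, -0.002], [-0.009, 0.003, -1.0]]
force: [-1.8, -0.8, 2.1]
opening: 0.115
```

```bash
python3 -m inch '[[50,0,0,0,0],[50,0,0,0,0],[50,0,0,0,0],[50,0,0,0,0],[50,0,0,-5,0],[50,0,0,-15,0],[50,0,0,-35,0],[50,0,0,-65,0]]'
python3 -m inch '[[50,0,-20,-35,0],[50,0,-60,-60,0],[50,0,-105,-75,0],[50,0,-145,-75,0],[50,0,-170,-75,0],[50,0,-180,-75,0],[50,0,-180,-75,0]]'
python3 - <<'E'
from rig import bot, vision
import cv2,numpy as np
p,d=vision.capture("wrist");np.savez('wrist2.npz',p=p,d=d,**vision.camera_model("wrist"));cv2.imwrite('pics/wrist2.png',p[:,:,::-1])
s=bot.read_state();print(s['position'],s['tcp_rot'].round(4).tolist())
E
```

```text
time_s: 8.65
position: [0.5753, 0.0419, 0.128]
tcp_rot: [[0.991, -0.13, -0.012], [-0.13, -0.991, -0.002], [-0.012, 0.003, -1.0]]
force: [0.3, 0.0, -0.3]
opening: 0.57
time_s: 9.35
position: [0.5995, 0.2215, 0.2028]
tcp_rot: [[0.992, -0.128, -0.012], [-0.128, -0.992, -0.002], [-0.011, 0.004, -1.0]]
force: [-0.5, -0.2, -0.1]
opening: 0.572
[0.59941711 0.22018886 0.20253725] [[0.9915, -0.1295, -0.0125], [-0.1295, -0.9916, -0.0026], [-0.012, 0.0042, -0.9999]]
```

View pics/wrist2.png

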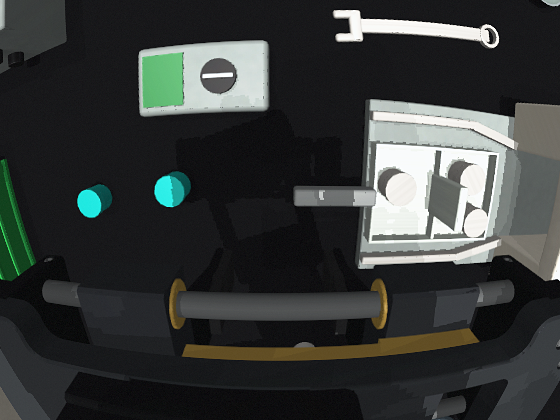

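The tray stands on the shelf between the guides (370-500,142-242) and the pots are upright. The handle is free at (294-375,196), so I'll measure the handle and tray next.

Run:
```python
from h import *
p,w=fcloud('wrist2.npz')
th=np.radians(-97.4); ex=np.array([np.cos(th),np.sin(th)]); ey=np.array([-ex[1],ex[0]]); O=np.array([.5606,-.0739])
loc=lambda q: np.c_[(q[:,:2]-O)@ex,(q[:,:2]-O)@ey,q[:,2]]*1000
h=sel(w,288,372,180,212,.045,.062); report('handle',h); l=loc(h); l=l[l[:,0]<-205]
print('handle loc',np.percentile(l,[1,50,99],axis=0).round(1),'slope',np.degrees(np.arctan(np.polyfit(l[:,0],l[:,1],1)[0])))
g=sel(w,425,470,165,240,.082,.1); report('grip',g); print(loc(g).mean(0))
t=loc(sel(w,360,510,135,250,.034,.043)); t=t[(abs(t[:,1])<62)&(t[:,0]>-210)&(t[:,0]<-20)]; r=cv2.minAreaRect(t[:,:2].astype(np.float32)); print('pan local',r)
for sg in(1,-1):
    b=loc(sel(w,360,480,100,270,.03,.038)); b=b[(sg*b[:,1]>70)&(sg*b[:,1]<95)&(b[:,0]<-80)&(b[:,0]>-195)]; print('guide',sg,len(b),np.percentile(b[:,1],[3,50,97]),np.degrees(np.arctan(np.polyfit(b[:,0],b[:,1],1)[0])))
```

```text
handle 1480 centre [590.7 165.4] size [80.9 18.9] ang 83.09 zmed 0.0537 z5/95 [0.0489 0.055 ]
handle loc [[-2.809e+02 -1.000e+01  4.730e+01]
 [-2.441e+02  2.000e-01  5.370e+01]
 [-2.059e+02  8.300e+00  5.550e+01]] slope 0.17067065926995692
grip 563 centre [574.9  42.6] size [11.3 46.1] ang 82.02 zmed 0.0913 z5/95 [0.0831 0.093 ]
[-118.59261312   -0.35724147   89.93446829]
pan local ((-122.58346557617188, -1.5031509399414062), (111.3791275024414, 174.47647094726562), 89.86031341552734)
guide 1 822 [77.46420474 82.18997614 86.71763756] -0.3372004056001718
guide -1 714 [-86.32008794 -80.29884494 -76.24991343] -0.5973753042659943
```

```bash
python3 -m inch '[[50,0,8,0,-0.1],[50,0,16,0,-0.24],[50,-1,24,0,-0.38],[50,-1,28,0,-0.52],[50,-1,28,0,-0.66],[50,-1,28,0,-0.8],[50,-1,28,10,-0.94],[50,-1,28,20,-1.07]]'
python3 -m inch '[[40,0,0,10,-0.14],[40,0,0,20,-0.28],[40,0,0,30,-0.42],[40,0,0,40,-0.48],[40,0,0,50,-0.5],[40,0,0,50,-0.5]]'
python3 - <<'E'
from rig import bot
import numpy as np
s=bot.read_state();R=s['tcp_rot'];print(s['position'],R.round(4).tolist(),'yaw of x',np.degrees(np.arctan2(R[1,0],R[0,0])))
t=np.array([.5952,.1929,.0335]);print('tool delta mm',((t-s['position'])@R*1000).round(1),s['joint_positions'])
E
```

```text
time_s: 10.2
position: [0.5947, 0.1902, 0.1828]
tcp_rot: [[0.587, 0.809, -0.012], [0.809, -0.587, -0.003], [-0.01, -0.008, -1.0]]
force: [-0.4, 0.9, -0.6]
opening: 0.578
time_s: 10.8
position: [0.5929, 0.1884, 0.1313]
tcp_rot: [[0.13, 0.991, -0.016], [0.992, -0.13, -0.004], [-0.006, -0.015, -1.0]]
force: [-0.4, 0.0, 0.0]
opening: 0.461
[0.59289077 0.18835947 0.13128708] [[0.1297, 0.9914, -0.016], [0.9915, -0.1298, -0.0041], [-0.0061, -0.0153, -0.9999]] yaw of x 82.54495070101048
tool delta mm [ 5.4  3.2 97.7] [ 7.40261145 36.65794364 86.37800512 -0.13261883 57.90386853 14.93173134]
```

```bash
python3 -m inch '[[40,3,2,15,0],[40,5,3,35,0],[40,5,3,58,0],[40,5,3,78,0],[40,5,3,90,0],[40,5,3,97,0],[40,5,3,97,0],[40,5,3,97,0]]'
python3 -m inch '[[0,0,0,0,0],[0,0,0,0,0],[0,0,0,0,0],[0,0,0,0,0],[0,0,0,0,0],[0,0,0,0,0]]'
python3 - <<'E'
from rig import bot
s=bot.read_state();print(s['position'],s['tcp_rot'].round(4).tolist(),s['force'])
E
```

```text
time_s: 11.6
position: [0.5956, 0.1926, 0.0348]
tcp_rot: [[0.13, 0.991, -0.015], [0.992, -0.13, -0.004], [-0.006, -0.014, -1.0]]
force: [-0.4, -0.1, 0.5]
opening: 0.461
time_s: 12.2
position: [0.5955, 0.1927, 0.0352]
tcp_rot: [[0.13, 0.991, -0.015], [0.991, -0.13, -0.004], [-0.006, -0.014, -1.0]]
force: [-1.8, 0.4, 4.6]
opening: 0.202
[0.59551509 0.19271671 0.03524676] [[0.1302, 0.9914, -0.0147], [0.9915, -0.1303, -0.0037], [-0.0056, -0.0141, -0.9999]] [-1.82309106  0.40274698  4.55112946]
```

```bash
python3 -m inch '[[0,-1,0,0,0],[0,-4,0,0,0],[0,-10,0,0,0],[0,-18,0,0,0],[0,-26,0,0,0],[0,-33,0,0,0],[0,-37,0,0,0],[0,-38,0,0,0]]'
python3 - <<'E'
from rig import bot, vision
import cv2,numpy as np
p,d=vision.capture("wrist");np.savez('wrist3.npz',p=p,d=d,**vision.camera_model("wrist"));cv2.imwrite('pics/wrist3.png',p[:,:,::-1])
s=bot.read_state();print(s['position'],s['tcp_rot'].round(4).tolist(),s['force'])
E
```

```text
time_s: 13.0
position: [0.5904, 0.1541, 0.0353]
tcp_rot: [[0.131, 0.991, -0.015], [0.991, -0.131, -0.004], [-0.006, -0.015, -1.0]]
force: [1.1, 3.6, -1.7]
opening: 0.207
[0.59038881 0.15412036 0.035295  ] [[0.1304, 0.9913, -0.0152], [0.9914, -0.1305, -0.0044], [-0.0063, -0.0145, -0.9999]] [ 0.43888933  0.150513   -1.9673425 ]
```

View pics/wrist3.png

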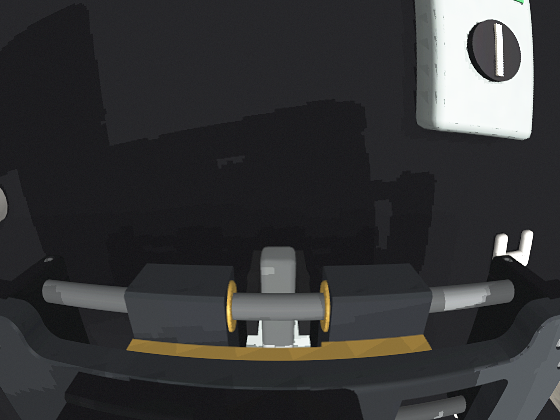

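The handle is gripped, but the wrist camera no longer sees the tray. The pinch point is on the tester axis to about 0.2 mm, so I'll slide on in gentle steps and watch the force.

```bash
python3 -m inch '[[0,-2,0,0,0],[0,-7,0,0,0],[0,-13,0,0,0],[0,-20,0,0,0],[0,-27,0,0,0],[0,-33,0,0,0],[0,-38,0,0,0],[0,-40,0,0,0]]'
python3 - <<'E'
from rig import bot, vision
import cv2,numpy as np
p,d=vision.capture("scene");np.savez('scene3.npz',p=p,d=d,**vision.camera_model("scene"))
a=cv2.resize(p[130:290,150:330],None,fx=3.5,fy=3.5,interpolation=cv2.INTER_CUBIC)
cv2.imwrite('pics/scene3.png',a[:,:,::-1])
s=bot.read_state();q=s['position'][:2]-[.5606,-.0739];th=np.radians(-97.4);c,n=np.cos(th),np.sin(th)
print(s['position'],s['force'],'loc mm',1000*(q@[c,n]),1000*(q@[-n,c]))
E
```

```text
time_s: 13.85
position: [0.5849, 0.1137, 0.0354]
tcp_rot: [[0.131, 0.991, -0.016], [0.991, -0.131, -0.004], [-0.007, -0.015, -1.0]]
force: [-0.3, 2.6, -2.6]
opening: 0.205
[0.58498341 0.11353602 0.03545795] [ 0.09137186 -0.46315636 -2.0769389 ] loc mm -189.01537209224148 0.039390496736066094
```

View pics/scene3.png

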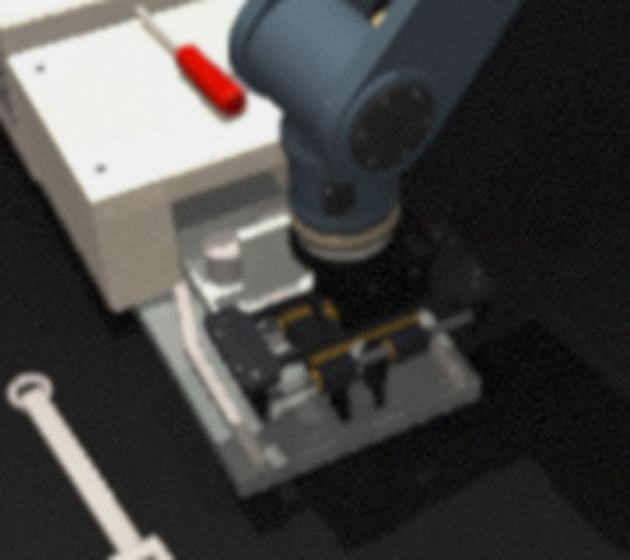

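The rear of the tray has entered the opening with a side gap visible and no force. I'll continue.

```bash
python3 -m inch '[[0,-3,0,0,0],[0,-9,0,0,0],[0,-17,0,0,0],[0,-25,0,0,0],[0,-33,0,0,0],[0,-41,0,0,0],[0,-46,0,0,0],[0,-48,0,0,0]]'
python3 -m inch '[[0,-3,0,0,0],[0,-9,0,0,0],[0,-16,0,0,0],[0,-23,0,0,0],[0,-30,0,0,0],[0,-36,0,0,0],[0,-40,0,0,0],[0,-42,0,0,0]]'
python3 - <<'E'
from rig import bot, vision
import numpy as np
s=bot.read_state();q=s['position'][:2]-[.5606,-.0739];th=np.radians(-97.4);c,n=np.cos(th),np.sin(th)
print(s['position'],s['force'],'loc mm',1000*(q@[c,n]),1000*(q@[-n,c]))
E
```

```text
time_s: 14.7
position: [0.5786, 0.0651, 0.0358]
tcp_rot: [[0.132, 0.991, -0.016], [0.991, -0.132, -0.005], [-0.007, -0.015, -1.0]]
force: [-0.1, 1.9, -2.4]
opening: 0.204
time_s: 15.5
position: [0.5729, 0.0229, 0.036]
tcp_rot: [[0.133, 0.991, -0.016], [0.991, -0.133, -0.005], [-0.007, -0.015, -1.0]]
force: [-0.0, 1.4, -2.0]
opening: 0.205
[0.57294801 0.02293593 0.03603687] [-0.00415697  1.35549189 -1.95534534] loc mm -97.61977000194241 -0.22687406928684598
```

```bash
python3 -m inch '[[0,-3,0,0,0],[0,-8,0,0,0],[0,-13,0,0,0],[0,-18,0,0,0],[0,-22,0,0,0],[0,-24,0,0,0],[0,-25,0,0,0],[0,-25,0,0,0]]'
python3 - <<'E'
from rig import bot, vision
from h import *
s=bot.read_state();q=s['position'][:2]-[.5606,-.0739];th=np.radians(-97.4);c,n=np.cos(th),np.sin(th)
print(s['position'],s['force'],'loc mm',1000*(q@[c,n]),1000*(q@[-n,c]))
for k in("scene","side"):
    p,d=vision.capture(k);np.savez(k+'4.npz',p=p,d=d,**vision.camera_model(k))
p=np.load('scene4.npz')['p'];a=cv2.resize(p[130:290,150:330],None,fx=3.5,fy=3.5,interpolation=cv2.INTER_CUBIC)
cv2.imwrite('pics/scene4.png',a[:,:,::-1])
E
```

```text
time_s: 16.3
position: [0.5697, -0.0022, 0.0362]
tcp_rot: [[0.133, 0.991, -0.016], [0.991, -0.133, -0.005], [-0.007, -0.015, -1.0]]
force: [0.2, -0.8, -2.6]
opening: 0.203
[ 0.56970456 -0.00220336  0.03621028] [ 0.24051375 -0.76590701 -2.56225982] loc mm -72.27211790110977 -0.20547883631623295
```

View pics/scene4.png

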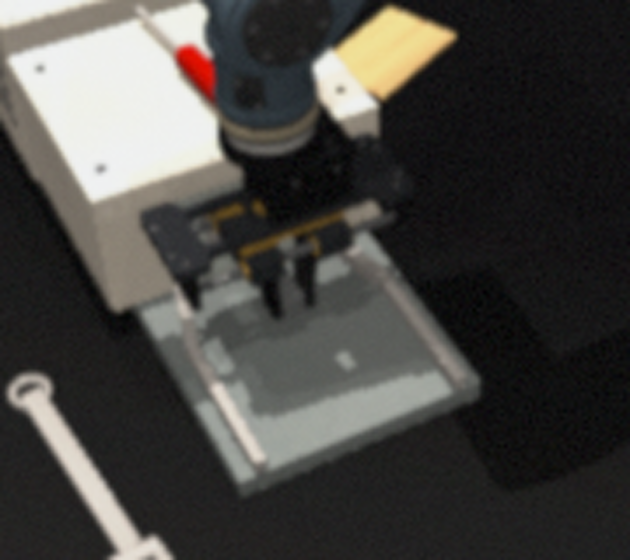

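The tray is all but home. I'll push the last 1 mm, lower 1 mm, release, back off and check.

```bash
python3 -m inch '[[0,-1,0,0.5,0],[0,-1,0,1,0],[0,-1,0,1,0],[40,-1,0,1,0],[40,-1,0,1,0],[40,-1,0,1,0],[40,-1,0,1,0],[40,-1,0,1,0]]'
python3 -m inch '[[40,1,0,-8,0],[40,1,0,-25,0],[40,10,0,-50,0],[40,40,0,-85,0],[40,80,0,-110,0],[40,115,0,-120,0],[40,130,0,-120,0],[40,130,0,-120,0]]'
python3 -m inch '[[40,0,0,0,0.14],[40,0,0,0,0.28],[40,0,0,0,0.42],[40,0,0,0,0.56],[40,0,0,0,0.7],[40,0,0,0,0.84],[40,0,0,0,0.98],[40,0,0,0,1.1]]'
python3 -m inch '[[40,0,0,0,0.14],[40,0,0,0,0.28],[40,0,0,0,0.42],[40,0,0,0,0.47],[40,0,0,0,0.47],[40,0,0,0,0.47]]'
python3 - <<'E'
from rig import vision
from h import *
for k in("wrist","scene"):
    p,d=vision.capture(k);np.savez(k+'5.npz',p=p,d=d,**vision.camera_model(k))
    cv2.imwrite(f'pics/{k}5.png',p[:,:,::-1])
E
```

```text
time_s: 17.2
position: [0.5697, -0.0033, 0.0353]
tcp_rot: [[0.132, 0.991, -0.016], [0.991, -0.132, -0.005], [-0.008, -0.015, -1.0]]
force: [1.1, 0.5, 0.3]
opening: 0.446
time_s: 18.0
position: [0.5885, 0.1279, 0.1546]
tcp_rot: [[0.129, 0.992, -0.015], [0.992, -0.129, -0.006], [-0.008, -0.014, -1.0]]
force: [-0.9, -0.7, -0.6]
opening: 0.464
time_s: 18.8
position: [0.5874, 0.1258, 0.1532]
tcp_rot: [[0.944, 0.328, -0.019], [0.328, -0.945, -0.007], [-0.02, 0.0, -1.0]]
force: [0.1, -0.6, -0.2]
opening: 0.459
time_s: 19.4
position: [0.5868, 0.1244, 0.1523]
tcp_rot: [[0.991, -0.135, -0.021], [-0.135, -0.991, -0.007], [-0.02, 0.01, -1.0]]
force: [0.2, 0.4, 0.2]
opening: 0.457
```

View pics/wrist5.png

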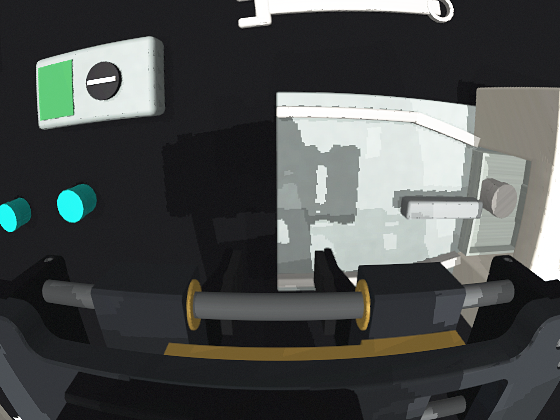

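The tray sits in the opening. Its handle is at (400-478,208) and one pot is visible, upright, at (497,198). I'll measure how flush the tray is.

Run:
```python
from h import *
p,w=fcloud('wrist5.npz')
th=np.radians(-97.4); ex=np.array([np.cos(th),np.sin(th)]); ey=np.array([-ex[1],ex[0]]); O=np.array([.5606,-.0739])
loc=lambda q: np.c_[(q[:,:2]-O)@ex,(q[:,:2]-O)@ey,q[:,2]]*1000
l=loc(sel(w,395,470,190,225,.045,.062)); print('handle',np.percentile(l,[1,50,99],axis=0).round(1),'slope',np.degrees(np.arctan(np.polyfit(l[:,0],l[:,1],1)[0])))
t=loc(sel(w,455,540,140,260,.034,.0445)); t=t[(abs(t[:,1])<62)&(t[:,0]>-30)]
f=t[(t[:,0]<6)&(abs(t[:,1])>12)];print('front wall x',np.percentile(f[:,0],[2,10,50,90]).round(1),'y',np.percentile(t[:,1],[1,99]).round(1),'skew deg',np.degrees(np.arctan(np.polyfit(f[:,1],f[:,0],1)[0])),'z',np.percentile(f[:,2],[50,98]))
F=loc(sel(w,465,560,80,330,.05,.125));F=F[(abs(F[:,0])<15)&(abs(F[:,1])>62)];print('face x',len(F),np.percentile(F[:,0],[5,50,95]),np.percentile(F[:,1],[0,100]))
b=loc(w[100:300,270:560].reshape(-1,3)); b=b[(b[:,2]>15)&(b[:,2]<26)];print('shelf edge',np.percentile(b[:,0],.5))
```

```text
handle [[-85.8  -7.9  45.6]
 [-54.9   1.9  54.1]
 [-17.8   9.4  55.9]] slope -0.3690595877184505
front wall x [-6.8 -1.3 -0.3  2.2] y [-59.6  60.8] skew deg -0.13056523201716666 z [38.98184151 41.79428418]
face x 4041 [-2.46798552 -1.39831257 -0.23472681] [-117.79343965  119.54912785]
shelf edge -201.04712488245323
```

The front wall is at −1.3 mm, the face at −1.4 mm and the skew is about 0.1–0.4°. That is flush and straight, and the arm is clear, so I'm handing in.

```bash
python3 -c "
from rig import bot
print(bot.hand_in(), bot.read_state()['time_s'])"
```

```text
the job is handed in; nothing more can be done
the job is handed in; nothing more can be done
```

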